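Seat the roller cone in the welding turntable and rock it free

ROBOT

A 6-joint arm with a two-finger parallel gripper is mounted at the origin on the work surface. World frame = base frame: x ahead of the robot, y to its left, z up, the work surface at z = 0. Lengths are in m, angles in degrees, forces in N, time in s.
With the tool pointing down it reaches from about 0.35 to 0.875 m from the base axis. Payload 4.2 kg.
Tool frame: the origin (TCP) lies at the very end of the fingers, on their centre line; the grasp point (between the pads) lies r.pinch_z behind it (r.pinch_z is the distance from the TCP to the grasp point, in m); y points along the fingers, z is the direction in which the jaws open and shut, and the axes are right-handed (so a half turn about y gives the same grasp; the last joint's range is limited). The gripper opens to 87 mm and grips with 3 to 60 N. Pads are 19 mm wide; open, the fingers measure 117 mm over their backs; the gripper's body (75 mm by 190 mm) begins 51 mm behind the grasp point.
Start: joints at [85.233, 22.042, 0.453, 0, -68.411, -14.817], TCP at [0.209, 0.589, 0.223] pointing down, gripper open.
Joint ranges: [-179.83, 179.83], [-69.29, 118.12], [-61.27, 80.66], [-181.25, 117.63], [-171.15, -9.14], [-177.46, 177.46]. Speed limits (degrees/s): [159.86, 159.86, 180, 180, 180, 180].

INTERFACE

Orientations are given as a 3x3 rotation matrix whose columns are the frame's x, y, z axes.
In Python, from station import sense, capture, camera_params, r gives the robot as it stands.
- The arm moves only by the tool move_arm, never from a script. Its argument "increments" is text: rows parted by semicolons, each of 7 numbers parted by spaces: the closure, from -1 (fully open) to 1 (shut), so that 0 is half open, then the shift along the tool's x, y, z in m, then the turn, a rotation vector about the tool's x, y, z in rad. In form: hand x y z wx wy wz; .... A call has 1 to 8 rows; each row is the pose to reach, as a shift and turn from the pose commanded when the call began, along the tool's axes at that moment; what a row does not reach only later rows make up. A row lasts 1/10 s, in which the tool goes at most 50 mm and 8.59 degrees, less where a joint would pass 70% of its speed; a pose out of reach is approached as far as the arm can. A call with a gripper value outside its range is refused whole. The fingers move at their own pace and stop on an object; the grip force is fixed at half the most. Time passes only in rows, so rows that repeat a pose let the fingers close. It gives the time, the measured TCP pose, the force and the opening at its end, in the units of the state.
- sense(): the state, without advancing time (a new reading comes with each control period).
- capture(name): name is "scene" or "top" or "wrist"; returns (picture, depth): 384x512x3 uint8, red, green, blue; 384x512 float32, m along the optical axis (not along the pixel's ray), 0 where there is no reading.
- camera_params(name): a dict with "fx", "fy", "cx", "cy" (pixels), "distortion" ([k1, k2, p1, p2, k3] as OpenCV has them; the pictures are not rectified), "xyz" and "orientation" of the camera in the world. Camera axes: x right, y down, z forward; pixel columns grow to the right and rows downward; lengths in m; the calibration is good to about 2 mm. A picture is of the moment at which its call begins: read the wrist's pose just before it. camera_params takes no time and is no camera call; for the wrist camera it gives the pose at the moment of the call.
- r.finish_job(): hands the job in, once; it reports no verdict.
The state is a dict: "time_s": time; "joints": joint angles; "joint_velocities": joint speeds; "effort": joint torques, N m; "tcp_pos": TCP position; "ee_rot": TCP orientation; "wrist_force": force on the tool from outside, world axes, zero at the start; "moment": the same for the moment, N m; "gripper_width": opening from 0.0 (shut) to 1.0 (fully open).
Only numpy, scipy, OpenCV 4.12 (cv2) and the standard library are available. Lean on these libraries where they do the work, as an engineer would, in place of code of your own. Each camera call takes 0.05 s, during which the arm holds its last target.

TASK

Take the roller cone with the red pointer from the green tray and press it gently but firmly home in the brass cup of the welding turntable, pointer at the white mark, pressing with about 12 N. Then, still pressing with 8 to 12 N, rock it to the yellow mark, then to the green mark, to check that it turns freely; bring the pointer back to the white mark and let go, leaving it fully seated. Never press with more than about 15 N, which would mark the rollers, and everything else stays where it is.

Things in the scene. Friction and masses are not known exactly. Their poses are not given: they have to be found in the camera images.
- cone: the right roller cone: 11 bright rollers, small end down, 0.32 to 0.5 kg, 73 mm tall. Origin at the centre of its flat underside (28 mm across), z up its axis. Over the rollers the taper (half-angle 0.40 rad) is 32 mm across at z = 0 and 58 mm at z = 31 mm; flange 56 mm across, z = 31 to 37 mm; grip tab above. Stands loose in the green tray at the start
- cone_tab (a point): centre of the cone's grip tab, on its axis 55 mm above its underside: a flat tab with parallel faces, 50 mm long (cone's x), 14 mm thick (y), z = 37 to 73 mm, silver with its +x end red
- cone_pointer (a point): the end of the cone's red pointer bar (7 mm wide, z = 37 to 42 mm), 48 mm out from its axis along the cone's x, 39.5 mm above its underside
- base: fixed base of a bench welding turntable: grey round housing 160 mm across, 45 mm tall, blue drive box up to 52 mm tall on its -x side out to x = -136 mm. Origin at the centre of its underside, z up, x towards the white mark. An 88 mm opening in its middle holds a brass cup, 74 mm across, whose taper (half-angle 0.40 rad, mouth 56 mm across, 27 mm deep) matches the cone's rollers
- base_opening (a point): centre of the base's opening, 45 mm up. The cup's own place is NOT measured: it floats sideways, stays where it is pushed (friction 3 N along each of x and y), and may stand up to 4 mm off centre in each. Shims set its height, fixed for a run: with the cone lightly home the cone's underside is 16 to 40 mm above the base's underside, the cup's rim 28 mm above that
- base_white (a point): middle of the white mark on top of the base, 64 mm from its axis along the base's x, 45 mm up. On the spring under the cup: it gives from about 7 N of load, then 7 N per mm for 6 mm to a hard stop. Load includes the cone's weight (3 to 5 N); wedging makes the roller contact forces sum to 1.8 to 2.6 times the load. Raceway oiled (friction about 0.15): the cone never locks
- base_yellow (a point): middle of the yellow mark on top of the base, 64 mm from the axis, 25 degrees (0.436 rad) counter-clockwise, seen from above, from the white one
- base_green (a point): middle of the green mark on top of the base, 64 mm from the axis, 25 degrees (0.436 rad) clockwise, seen from above, from the white one
- tray: fixed green tray 270 (x) x 140 (y) mm, wall 14 mm tall, floor 4 mm thick, in which the two cones stand about 130 mm apart along its x. Origin at the centre of its underside
- spare: the wrong roller cone, to be left alone: same height as the right one (73 mm) but with a 66 mm flange, dark rollers, a black tab and a blue pointer; it stands in the same tray. Origin at the centre of its underside, x towards its pointer, z up
- brush: wire brush with a handle, lying on the bench; leave alone. Origin on the body
- hammer: hammer lying on the bench; leave alone. Origin on the body
- pipe_offcut: short rusty pipe, 68 mm across, 50 mm tall; leave alone. Origin on the body
- plate_offcut: steel plate 90 x 60 x 8 mm; leave alone. Origin on the body
- spray_can: yellow can, 60 mm across, 150 mm tall; leave alone. Origin on the body
There are look-alikes about, which are no part of the job. Leave any pink look-alike of the base alone.

How it is judged:
By the outcome, as a careful person would: the job done as asked, in the order asked, and still so for the second after the job is handed in, with the robot touching nothing.
It also fails if it takes over 61 s, if anything falls off the work surface, if the arm or the gripper's body presses on something with over 40 N, if the wrist force passes 120 N, or if a joint passes its speed limit or range.

## Working session

There is one attempt and no reset: what is moved stays moved. The work goes in short steps, Python scripts to look and compute and a tool call to move; the robot and the scene stay as the last step left them, time stands still between calls to the robot, and variables do not carry over. Pictures are saved under pics/ and viewed, and the job is handed in when it is done.

Besides the shell and the picture viewer there is one more tool, called after ">>>" in YAML: its name, and indented under it one key for each argument. move_arm: Moves the arm, as the interface text tells. Its arguments: {"type":"object","properties":{"increments":{"type":"string"}},"required":["increments"]}

```bash
ls; mkdir -p pics; python3 - <<'E'
from station import sense,capture,camera_params,r
import cv2,numpy as np
s=sense();print(s);print(r.pinch_z,[x for x in dir(r) if x[0]!='_'])
for n in("scene","top"):
    p,d=capture(n);cv2.imwrite(f'pics/{n}0.png',p[:,:,::-1]);np.savez(f'{n}0.npz',p=p,d=d);print(n,camera_params(n),(d>0).mean())
E
```

```text
pics
{'time_s': 0.0, 'joints': array([ 8.52325056e+01,  2.20900593e+01,  3.81605633e-01, -2.88299106e-02,
       -6.84094360e+01, -1.48142118e+01]), 'joint_velocities': array([ 0.0086063 ,  0.02610148, -0.04533646, -0.0111514 , -0.06785904,
       -0.02874885]), 'effort': array([-1.41984223e-03, -3.90662420e+01,  1.87404513e+01,  4.21978489e+00,
        1.09294587e-02, -1.96181131e-04]), 'tcp_pos': array([0.20927615, 0.58830506, 0.22147986]), 'ee_rot': array([[-9.42102301e-01, -6.37259162e-04, -3.35324988e-01],
       [ 3.35325585e-01, -2.01151307e-03, -9.42100157e-01],
       [-7.41486400e-05, -9.99997774e-01,  2.10874040e-03]]), 'wrist_force': array([ 0.60653953,  0.27897883, -0.65701878]), 'moment': array([ 0.00235222,  0.04453696, -0.02863391]), 'gripper_width': 0.9990444095446488}
0.0187 ['PlanningError', 'finish_job', 'pinch_z']
scene {'fx': 447.83956811877243, 'fy': 447.83956811877243, 'cx': 257.0285643575265, 'cy': 185.2905053500064, 'distortion': array([-0.08816691,  0.        ,  0.        ,  0.        ,  0.        ]), 'xyz': array([ 1.4892466 , -0.42384202,  0.75410564]), 'orientation': array([[ 0.41393621,  0.49143506, -0.76625609],
       [ 0.91022597, -0.21229317,  0.35555631],
       [ 0.0120619 , -0.84464382, -0.53519279]])} 0.9961293538411459
top {'fx': 388.41349923106753, 'fy': 388.41349923106753, 'cx': 255.41145054210517, 'cy': 188.4009768714436, 'distortion': array([-0.07920325,  0.        ,  0.        ,  0.        ,  0.        ]), 'xyz': array([0.3499981 , 0.01571661, 1.16038748]), 'orientation': array([[ 0.02871195, -0.99070089,  0.13299385],
       [-0.99955764, -0.0274235 ,  0.01151003],
       [-0.00775584, -0.13326549, -0.99105003]])} 0.9959208170572916
```

View pics/scene0.png

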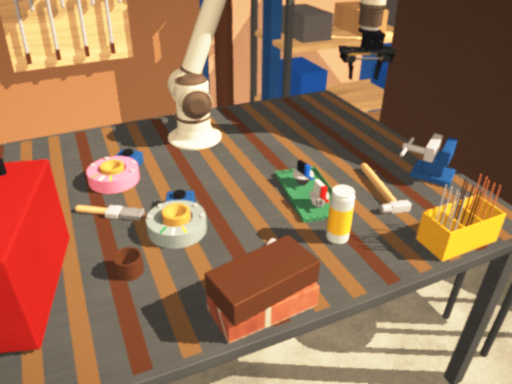

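View pics/top0.png

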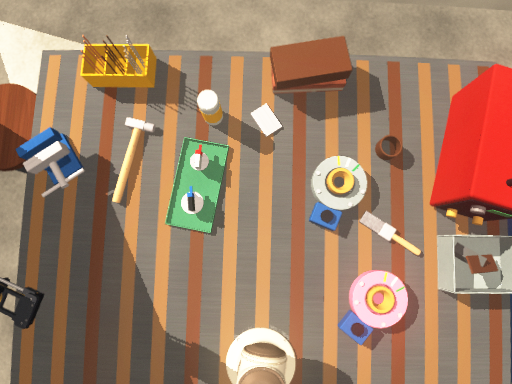

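The scene view shows the grey base near (176,222), the pink look-alike at (112,173) and the tray at (305,193). In the top view the red-pointer cone is at (199,157), the blue-pointer spare at (192,202) and the grey base at (340,182). Next I'll zoom in and measure.

```bash
cat > h.py <<'E'
import numpy as np,cv2
def K(c): return np.array([[c['fx'],0,c['cx']],[0,c['fy'],c['cy']],[0,0,1.]])
def rays(c,uv):
    n=cv2.undistortPoints(np.asarray(uv,float).reshape(-1,1,2),K(c),np.asarray(c['distortion'])).reshape(-1,2)
    return np.c_[n,np.ones(len(n))]@np.asarray(c['orientation']).T   # depth-1 rays
def onz(c,uv,z):
    d=rays(c,uv);o=np.asarray(c['xyz']);return o+d*((z-o[2])/d[:,2])[:,None]
def withd(c,uv,dep): return np.asarray(c['xyz'])+rays(c,uv)*np.asarray(dep)[:,None]
def proj(c,P):
    R=np.asarray(c['orientation']);rv=cv2.Rodrigues(R.T)[0];t=-R.T@np.asarray(c['xyz'])
    return cv2.projectPoints(np.asarray(P,float).reshape(-1,1,3),rv,t,K(c),np.asarray(c['distortion']))[0].reshape(-1,2)
E
python3 - <<'E'
import numpy as np,cv2
from h import *
from station import camera_params
z=np.load('top0.npz');p,d=z['p'],z['d'];c=camera_params('top')
a=cv2.resize(p[130:240,160:260],None,fx=5,fy=5,interpolation=cv2.INTER_CUBIC)
b=cv2.resize(p[140:240,290:390],None,fx=5,fy=5,interpolation=cv2.INTER_CUBIC)
cv2.imwrite('pics/a.png',a[:,:,::-1]);cv2.imwrite('pics/b.png',b[:,:,::-1])
P=withd(c,np.stack(np.meshgrid(np.arange(512),np.arange(384)),-1).reshape(-1,2),d.ravel()).reshape(384,512,3)
hsv=cv2.cvtColor(p,cv2.COLOR_RGB2HSV)
for nm,(u0,u1,v0,v1) in dict(cone=(185,220,140,175),base=(305,375,150,212)).items():
    Q=P[v0:v1,u0:u1].reshape(-1,3);H=hsv[v0:v1,u0:u1].reshape(-1,3)
    print(nm,np.histogram(Q[:,2],bins=np.arange(-.005,.1,.005)))
    uv=np.stack(np.meshgrid(np.arange(u0,u1),np.arange(v0,v1)),-1).reshape(-1,2)
    cols=dict(red=((H[:,0]<8)|(H[:,0]>172))&(H[:,1]>150)&(H[:,2]>90),yel=(H[:,0]>18)&(H[:,0]<32)&(H[:,1]>130),green=(H[:,0]>40)&(H[:,0]<80)&(H[:,1]>100),white=(H[:,1]<25)&(H[:,2]>225))
    for k,m in cols.items():
        if m.sum(): print(k,m.sum(),uv[m].mean(0),Q[m].mean(0),Q[m].min(0),Q[m].max(0))
E
```

```text
cone (array([ 37, 527, 305,  28,  11,   0,   1,   3,  43, 130,  13,   9,   7,
         6,   5,  15,  66,  13,   0,   0]), array([-0.005,  0.   ,  0.005,  0.01 ,  0.015,  0.02 ,  0.025,  0.03 ,
        0.035,  0.04 ,  0.045,  0.05 ,  0.055,  0.06 ,  0.065,  0.07 ,
        0.075,  0.08 ,  0.085,  0.09 ,  0.095]))
red 34 [198.88235294 149.88235294] [0.60509512 0.19527076 0.06463728] [0.59219729 0.18880748 0.04121076] [0.62541582 0.2043479  0.08289396]
green 372 [198.03494624 157.10215054] [0.59602592 0.20613716 0.00749938] [ 0.3499981   0.01571661 -0.00222569] [0.64427493 0.24708552 1.16038748]
white 117 [194.64102564 160.38461538] [0.57300087 0.20539747 0.06871534] [0.3499981  0.01571661 0.03449155] [0.59783805 0.22450805 1.16038748]
base (array([ 864, 1028,   98,   13,   14,   14,   14,   29,  123,  877,  828,
         80,   51,  131,  127,    6,    0,    0,    0,    0]), array([-0.005,  0.   ,  0.005,  0.01 ,  0.015,  0.02 ,  0.025,  0.03 ,
        0.035,  0.04 ,  0.045,  0.05 ,  0.055,  0.06 ,  0.065,  0.07 ,
        0.075,  0.08 ,  0.085,  0.09 ,  0.095]))
yel 331 [341.17522659 180.04229607] [ 0.52820608 -0.21653958  0.0629978 ] [ 0.3499981  -0.25846557  0.00165826] [0.6018726  0.01571661 1.16038748]
green 12 [355.  167.5] [ 0.56922495 -0.26080707  0.04638997] [ 0.5616423  -0.2698401   0.04338378] [ 0.57702531 -0.25263102  0.05022303]
white 1253 [337.30726257 182.38786911] [ 0.52329829 -0.2077811   0.05134753] [ 0.3499981  -0.29322023  0.0390065 ] [0.60428457 0.01571661 1.16038748]
```

View pics/a.png

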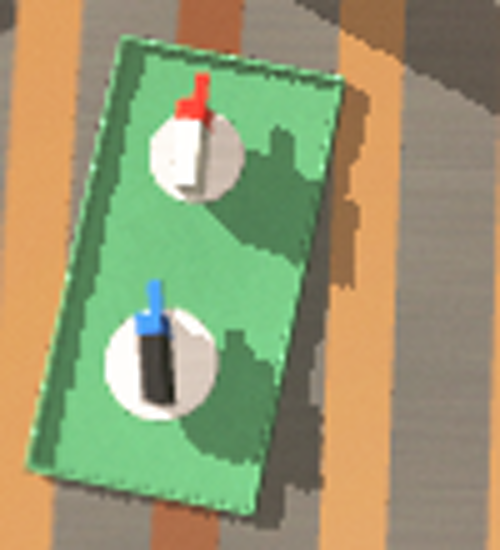

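View pics/b.png

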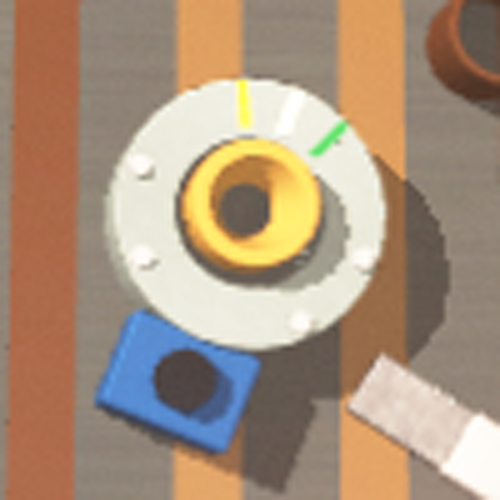

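```bash
cat > m1.py <<'E'
import numpy as np,cv2
from h import *
from station import camera_params
z=np.load('top0.npz');p,d=z['p'],z['d'];c=camera_params('top')
hsv=cv2.cvtColor(p,cv2.COLOR_RGB2HSV)
G=np.stack(np.meshgrid(np.arange(512),np.arange(384)),-1).reshape(-1,2)
P=withd(c,G,d.ravel()).reshape(384,512,3)
def box(u0,u1,v0,v1):
    m=np.zeros((384,512),bool);m[v0:v1,u0:u1]=1;return m
def px(m): v,u=np.nonzero(m);return np.c_[u,v].astype(float)
def circ(m):
    cs=cv2.findContours(m.astype(np.uint8),cv2.RETR_EXTERNAL,cv2.CHAIN_APPROX_NONE)[0];k=max(cs,key=cv2.contourArea);return k
b=box(305,375,150,215)
top=b&(abs(P[...,2]-.045)<.005)&(hsv[...,1]<60)
k=circ(top|(b&(P[...,2]>.04)&(hsv[...,0]<95)))
def fit(Q):
    A=np.c_[2*Q[:,:2],np.ones(len(Q))];s=np.linalg.lstsq(A,(Q[:,:2]**2).sum(1),rcond=None)[0]
    R=np.sqrt(s[2]+s[0]**2+s[1]**2);return s[:2],R
def rfit(Q):
    for _ in range(6):
        s,R=fit(Q);e=abs(np.hypot(*(Q[:,:2]-s).T)-R);Q=Q[e<max(.003,np.percentile(e,80) if _<4 else .003)]
    return s,R,len(Q)
print('zs',np.median(P[...,2][top]))
print('base',rfit(onz(c,k[:,0,:],.045)))
brass=b&(hsv[...,0]>15)&(hsv[...,0]<32)&(hsv[...,1]>110)&(P[...,2]>.052)&(P[...,2]<.08)
print('rim z',np.percentile(P[...,2][brass],[10,30,50,70,90]))
zr=np.median(P[...,2][brass]);
cup=b&(P[...,2]>.054)&(P[...,2]<.08)&(hsv[...,0]<32)
print('cup',rfit(onz(c,circ(cup)[:,0,:],zr)))
for nm,lo,hi,s in(('yel',24,34,100),('green',45,80,90)):
    m=box(325,365,150,180)&(hsv[...,0]>lo)&(hsv[...,0]<hi)&(hsv[...,1]>s)&(P[...,2]<.055)
    print(nm,m.sum(),onz(c,px(m),.045).mean(0))
m=box(340,352,152,170)&(hsv[...,2]>238)&(hsv[...,1]<20)&(P[...,2]<.055);print('white',m.sum(),onz(c,px(m),.045).mean(0))
t=box(186,214,140,176)
fl=t&(P[...,2]>.03)&((hsv[...,1]<60))
print('flange',rfit(onz(c,circ(fl|(t&(P[...,2]>.06)))[:,0,:],.041)))
tt=t&(P[...,2]>.07);Q=onz(c,px(tt),.077);print('tabtop',tt.sum(),Q.mean(0),P[tt][:,2].mean());u,s,vt=np.linalg.svd(Q[:,:2]-Q[:,:2].mean(0));print(vt[0],s)
red=t&((hsv[...,0]<8)|(hsv[...,0]>172))&(hsv[...,1]>150)
pr=red&(P[...,2]<.055);print('ptr',pr.sum(),onz(c,px(pr),.0435).mean(0),onz(c,px(pr),.0435).max(0))
f2=P[...,2][t&(P[...,2]<.012)];print('tray floor',np.percentile(f2,[20,50,80]))
E
python3 m1.py
```

```text
zs 0.044989264444230015
base (array([ 0.52463241, -0.21539698]), np.float64(0.07809074159638382), 152)
rim z [0.05697633 0.06284548 0.06428138 0.06571559 0.06745395]
cup (array([ 0.52710373, -0.2140088 ]), np.float64(0.035664897283393525), 69)
yel 16 [ 0.58950706 -0.21201405  0.045     ]
green 14 [ 0.56864018 -0.26093479  0.045     ]
white 124 [ 0.58435777 -0.23438978  0.045     ]
flange (array([0.57809151, 0.19741693]), np.float64(0.027150288991935424), 46)
tabtop 99 [0.5787022  0.19657605 0.077     ] 0.13170270363664063
[-0.99725883  0.0739921 ] [0.16220787 0.05950249]
ptr 13 [0.61778594 0.19630325 0.0435    ] [0.62485246 0.1991665  0.0435    ]
tray floor [0.00227268 0.00413874 0.00606893]
```

```bash
cat >> h.py <<'E'
def inc(s,pos,yaw):
    """tool increments to reach TCP pos with tool pointing straight down, tool -x axis at world yaw (deg)"""
    from scipy.spatial.transform import Rotation as Ro
    R=np.asarray(s['ee_rot']);a=np.deg2rad(yaw);x=-np.array([np.cos(a),np.sin(a),0]);y=np.array([0,0,-1.])
    T=np.c_[x,y,np.cross(x,y)]
    return np.round(R.T@(np.asarray(pos)-s['tcp_pos']),4),np.round(Ro.from_matrix(R.T@T).as_rotvec(),4)
def yawof(s): R=s['ee_rot'];return np.degrees(np.arctan2(-R[1,0],-R[0,0]))
E
python3 - <<'E'
from h import *
from station import *
s=sense();print(yawof(s),inc(s,[.52,.197,.22],-4))
c=camera_params('wrist');print(c['xyz']-s['tcp_pos'],s['ee_rot'].T@(c['xyz']-s['tcp_pos']),s['ee_rot'].T@c['orientation'])
E
```

```text
-19.59513999780791 (array([-0.424 ,  0.0021,  0.2645]), array([-2.000e-03, -2.722e-01,  2.000e-04]))
[ 0.07025382 -0.02476261  0.16292171] [-7.45027559e-02 -1.62915929e-01  9.32528980e-05] [[-1.24811649e-03  9.61965114e-01  2.73169473e-01]
 [ 5.29078875e-04 -2.73169012e-01  9.61965909e-01]
 [ 9.99999081e-01  1.34517371e-03 -1.68008672e-04]]
```

>>> move_arm:
  increments: "-1 -0.48 0 0.245 0 -0.272 0;-1 -0.48 0 0.245 0 -0.272 0;-1 -0.48 0 0.245 0 -0.272 0;-1 -0.48 0 0.245 0 -0.272 0;-1 -0.48 0 0.245 0 -0.272 0;-1 -0.48 0 0.245 0 -0.272 0;-1 -0.48 0 0.245 0 -0.272 0;-1 -0.48 0 0.245 0 -0.272 0"

```text
time_s: 0.9
tcp_pos: [0.485, 0.2963, 0.2223]
ee_rot: [[-0.998, -0.001, -0.07], [0.07, -0.0, -0.998], [0.001, -1.0, 0.0]]
wrist_force: [1.2, 0.9, -0.0]
gripper_width: 1.002
```

```bash
python3 - <<'E'
from h import *
from station import *
s=sense();print(s['joints'],yawof(s),s['tcp_pos'],inc(s,[.578,.197,.20],-4))
E
```

```text
[ 4.77428365e+01  1.65640001e+01 -7.68954566e+00 -1.32491595e-02
 -6.57781382e+01  3.82770298e+01] -3.9855771928382304 [0.48500579 0.29627655 0.22229707] (array([-0.0997,  0.0223,  0.0926]), array([-0.0003,  0.0003,  0.0005]))
```

>>> move_arm:
  increments: "-1 -0.1 0.022 0.093 0 0 0;-1 -0.1 0.022 0.093 0 0 0;-1 -0.1 0.022 0.093 0 0 0;-1 -0.1 0.022 0.093 0 0 0;-1 -0.1 0.022 0.093 0 0 0"

```text
time_s: 1.4
tcp_pos: [0.5775, 0.1973, 0.1996]
ee_rot: [[-0.997, -0.002, -0.072], [0.072, -0.001, -0.997], [0.002, -1.0, 0.001]]
wrist_force: [-0.8, 0.2, 0.8]
gripper_width: 1.001
```

```bash
cat > w.py <<'E'
import sys,cv2,numpy as np
from h import *
from station import *
def shot(n):
    s=sense();c=camera_params('wrist');p,d=capture('wrist');cv2.imwrite(f'pics/{n}.png',p[:,:,::-1])
    np.savez(n+'.npz',p=p,d=d,s=s,c=c,allow_pickle=True);print(s['tcp_pos'],yawof(s),s['wrist_force'],s['time_s']);return s,c,p,d
if __name__=='__main__': shot(sys.argv[1])
E
python3 w.py w1
```

```text
[0.57748005 0.1973378  0.19955965] -4.1222096685418155 [-0.75429459  0.24408316  0.77690893] 1.4
```

View pics/w1.png

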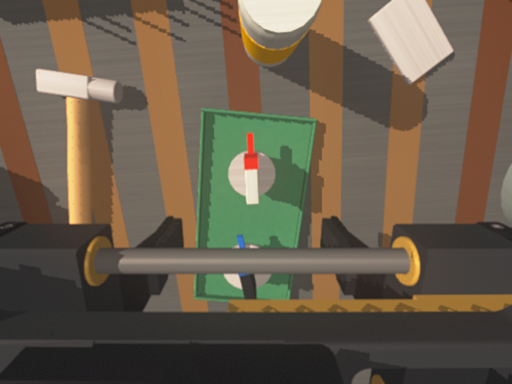

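The wrist view shows the red-pointer cone at (251,172), pointer tip at (250,135) and tab bottom end at (252,203). The spare is partly hidden at (245,265).

```bash
cat > m2.py <<'E'
import numpy as np,cv2
from h import *
z=np.load('w1.npz',allow_pickle=True);p,d,s,c=z['p'],z['d'],z['s'].item(),z['c'].item()
hsv=cv2.cvtColor(p,cv2.COLOR_RGB2HSV)
G=np.stack(np.meshgrid(np.arange(512),np.arange(384)),-1).reshape(-1,2)
P=withd(c,G,d.ravel()).reshape(384,512,3)
t=np.zeros((384,512),bool);t[125:215,222:282]=1
px=lambda m:np.c_[np.nonzero(m)[1],np.nonzero(m)[0]].astype(float)
print('floor',np.median(P[...,2][t&(P[...,2]<.015)]))
tt=t&(P[...,2]>.070)&(P[...,2]<.09);Q=onz(c,px(tt),.077)
r_=cv2.minAreaRect((Q[:,:2]*1e4).astype(np.float32));print('tabtop',tt.sum(),np.median(P[...,2][tt]),Q.mean(0),r_)
red=((hsv[...,0]<8)|(hsv[...,0]>172))&(hsv[...,1]>150)&t
pr=red&(P[...,2]<.055);Q2=onz(c,px(pr),.046);print('ptr',pr.sum(),np.median(P[...,2][pr]),Q2.mean(0),Q2.max(0)); 
dd=Q2.mean(0)-Q.mean(0);print('ang ptr from tab',np.degrees(np.arctan2(dd[1],dd[0])))
u,S,vt=np.linalg.svd(Q2[:,:2]-Q2[:,:2].mean(0));print('bar dir',np.degrees(np.arctan2(vt[0,1],vt[0,0])))
u,S,vt=np.linalg.svd(Q[:,:2]-Q[:,:2].mean(0));print('tab dir',np.degrees(np.arctan2(vt[0,1],vt[0,0])))
fl=t&(abs(P[...,2]-.041)<.006)&(hsv[...,1]<90)
k=max(cv2.findContours((fl|tt|(red&(P[...,2]>.06))).astype(np.uint8),0,cv2.CHAIN_APPROX_NONE)[0],key=cv2.contourArea)[:,0]
Q=onz(c,k,.041)[:,:2]
for _ in range(8):
    A=np.c_[2*Q,np.ones(len(Q))];q=np.linalg.lstsq(A,(Q**2).sum(1),rcond=None)[0];R=np.sqrt(q[2]+q[0]**2+q[1]**2);e=abs(np.hypot(*(Q-q[:2]).T)-R);Q=Q[e<max(.0012,np.percentile(e,90))]
print('flange',q[:2],R,len(Q),np.median(P[...,2][fl]))
E
python3 m2.py
```

```text
floor 0.0048226657619530044
tabtop 633 0.07772688717471593 [0.57937985 0.1974315  0.077     ] ((5784.99267578125, 1975.062255859375), (140.5149383544922, 513.0606689453125), 88.52445220947266)
ptr 145 0.04688403139494035 [0.6132442  0.19644661 0.046     ] [0.62587386 0.20294922 0.046     ]
ang ptr from tab -1.6658949866742048
bar dir -179.58085167690712
tab dir 178.2887674629603
flange [0.57760201 0.19752836] 0.0273231669419433 115 0.04182128657163847
```

```bash
python3 - <<'E'
from h import *
from station import *
s=sense();print(inc(s,[.578,.1975,.046],-1.6))
E
```

```text
(array([-0.001 ,  0.1541,  0.0007]), array([-0.0004, -0.0423,  0.0009]))
```

>>> move_arm:
  increments: "-1 -0.001 0.04 0 0 -0.042 0;-1 -0.001 0.08 0 0 -0.042 0;-1 -0.001 0.12 0 0 -0.042 0;-1 -0.001 0.14 0 0 -0.042 0;-1 -0.001 0.153 0 0 -0.042 0;-1 -0.001 0.153 0 0 -0.042 0"

```text
time_s: 2.05
tcp_pos: [0.5772, 0.1989, 0.0463]
ee_rot: [[-1.0, -0.002, -0.026], [0.026, -0.001, -1.0], [0.002, -1.0, 0.002]]
wrist_force: [-0.1, -0.5, 0.2]
gripper_width: 1.005
```

```bash
python3 w.py w2; python3 -c "
from h import *
from station import *
s=sense();print(inc(s,[.578,.1975,.0455],-1.6))"
```

```text
[0.57715145 0.19891093 0.04629556] -1.494915757839296 [-0.05773655 -0.48947129  0.15108938] 2.05
(array([0.0003, 0.0023, 0.0017]), array([-0.0001,  0.0019, -0.0003]))
```

View pics/w2.png

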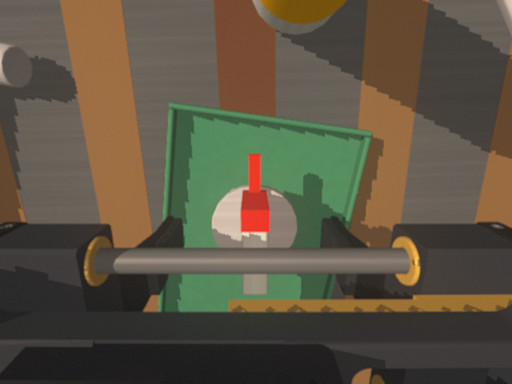

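The cone sits between the open fingers: pointer at (255,172), tab end at (255,210), finger inner edges at about (180,225) and (325,225). Closing now.

>>> move_arm:
  increments: "1 0 0 0 0 0 0;1 0 0 0 0 0 0;1 0 0 0 0 0 0;1 0 0 0 0 0 0;1 0 0 0 0 0 0;1 0 0 0 0 0 0;1 0 0 0 0 0 0"

```text
time_s: 2.8
tcp_pos: [0.5784, 0.1982, 0.0475]
ee_rot: [[-1.0, -0.0, -0.028], [0.028, -0.0, -1.0], [0.0, -1.0, 0.0]]
wrist_force: [0.1, 0.7, -0.0]
gripper_width: 0.448
```

```bash
python3 w.py w3;python3 w.py w3
```

```text
[0.5784446  0.19817628 0.04754238] -1.6009369242730684 [ 0.08826499  0.7213058  -0.04609877] 2.8
[0.578462   0.19824358 0.04752711] -1.5955703118985725 [ 0.60654647 -0.24586014 -0.07398195] 2.85
```

View pics/w3.png

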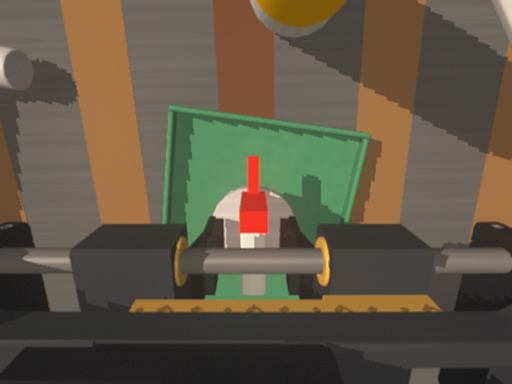

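Fingers are at (215,235) and (290,235), still closing at an opening of 0.448 (39 mm). I'll continue.

>>> move_arm:
  increments: "1 0 0 0 0 0 0;1 0 0 0 0 0 0;1 0 0 0 0 0 0;1 0 0 0 0 0 0;1 0 0 0 0 0 0"

```text
time_s: 3.4
tcp_pos: [0.5784, 0.1982, 0.0475]
ee_rot: [[-1.0, -0.0, -0.028], [0.028, -0.0, -1.0], [0.0, -1.0, 0.0]]
wrist_force: [0.8, -0.7, -0.8]
gripper_width: 0.158
```

>>> move_arm:
  increments: "1 0 0 0 0 0 0;1 0 0 0 0 0 0;1 0 -0.01 0 0 0 0;1 0 -0.04 0 0 0 0;1 0 -0.08 0 0 0 0;1 0 -0.12 0 0 0 0;1 0 -0.12 0 0 0 0;1 0 -0.12 0 0 0 0"

```text
time_s: 4.2
tcp_pos: [0.578, 0.1984, 0.1684]
ee_rot: [[-1.0, 0.001, -0.028], [0.028, 0.002, -1.0], [-0.0, -1.0, -0.002]]
wrist_force: [-0.2, -0.8, -5.1]
gripper_width: 0.161
```

```bash
python3 w.py w4;python3 - <<'E'
from h import *
from station import *
import time
for i in range(3):
    s=sense();print(s['wrist_force'],s['moment'],s['tcp_pos'],s['gripper_width'])
print(inc(s,[.50,-.195,.20],-21))
E
```

```text
[0.57803106 0.19844894 0.16836769] -1.6227254435665437 [-0.19513515 -0.80606017 -5.10596987] 4.2
[-0.34195899 -0.73451899 -3.49283205] [-0.00074644  0.05702491  0.03767136] [0.57712341 0.19791699 0.16658821] 0.160005817366347
[-0.34195899 -0.73451899 -3.49283205] [-0.00074644  0.05702491  0.03767136] [0.57712341 0.19791699 0.16658821] 0.160005817366347
[-0.34195899 -0.73451899 -3.49283205] [-0.00074644  0.05702491  0.03767136] [0.57712341 0.19791699 0.16658821] 0.160005817366347
(array([ 0.066 , -0.0331,  0.395 ]), array([-0.0008,  0.338 ,  0.0026]))
```

View pics/w4.png

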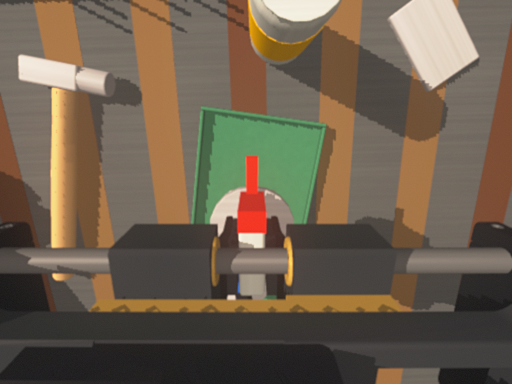

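The cone is held: pointer from (252,156), tab at (252,215), opening 0.160 = 14 mm, weight reading 3.5–5 N. Moving to view the base.

```bash
python3 -c "
from h import *
from station import *
s=sense();print(inc(s,[.478,-.197,.30],-21))"
```

```text
(array([ 0.0882, -0.1331,  0.3976]), array([-0.0008,  0.338 ,  0.0026]))
```

>>> move_arm:
  increments: "1 0.01 -0.03 0.04 0 0.1 0;1 0.02 -0.06 0.08 0 0.2 0;1 0.03 -0.09 0.115 0 0.3 0;1 0.04 -0.12 0.15 0 0.338 0;1 0.05 -0.133 0.195 0 0.338 0;1 0.06 -0.133 0.24 0 0.338 0;1 0.07 -0.133 0.285 0 0.338 0;1 0.08 -0.133 0.33 0 0.338 0"

```text
time_s: 5.05
tcp_pos: [0.4874, -0.1307, 0.2984]
ee_rot: [[-0.934, -0.005, -0.357], [0.357, 0.001, -0.934], [0.005, -1.0, 0.001]]
wrist_force: [1.5, 0.6, -2.9]
gripper_width: 0.157
```

>>> move_arm:
  increments: "1 0.03 0 0.04 0 0 0;1 0.03 0 0.06 0 0 0;1 0.03 0 0.06 0 0 0;1 0.03 0 0.06 0 0 0"

```text
time_s: 5.45
tcp_pos: [0.4391, -0.1747, 0.299]
ee_rot: [[-0.933, -0.003, -0.359], [0.359, 0.001, -0.933], [0.003, -1.0, 0.0]]
wrist_force: [0.1, 0.4, -4.0]
gripper_width: 0.16
```

```bash
python3 w.py w5; python3 -c "
from h import *
from station import *
s=sense();print(s['joints'],inc(s,[.478,-.197,.30],-21))"
```

```text
[ 0.43914471 -0.17466006  0.29898788] -21.031129419794734 [ 0.07084236  0.39081184 -4.0173345 ] 5.45
[-1.89593387e+00  4.17140747e+00 -1.21043736e+01 -4.07095839e-02
 -7.38716530e+01  7.09434356e+01] (array([-0.044 , -0.0009,  0.0075]), array([-0.0002,  0.0006,  0.0027]))
```

View pics/w5.png

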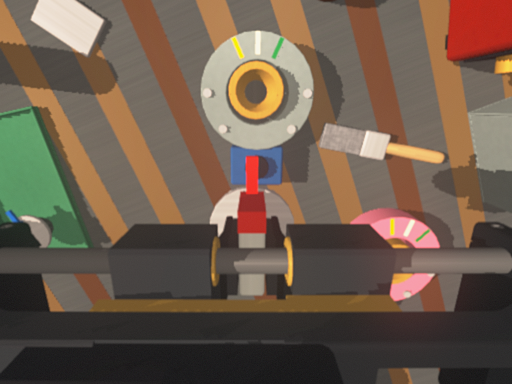

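The wrist view shows the grey base centred at about (257,90), the brass cup at (256,90), and the yellow, white and green marks at (237,47), (258,42) and (278,47). The pointer is at (252,160). Now measuring.

```bash
cat > m3.py <<'E'
import numpy as np,cv2,sys
from h import *
z=np.load(sys.argv[1]+'.npz',allow_pickle=True);p,d,s,c=z['p'],z['d'],z['s'].item(),z['c'].item()
hsv=cv2.cvtColor(p,cv2.COLOR_RGB2HSV);H,S,V=[hsv[...,i].astype(int) for i in range(3)]
G=np.stack(np.meshgrid(np.arange(512),np.arange(384)),-1).reshape(-1,2)
P=withd(c,G,d.ravel()).reshape(384,512,3);Z=P[...,2]
px=lambda m:np.c_[np.nonzero(m)[1],np.nonzero(m)[0]].astype(float)
near=np.hypot(P[...,0]-.525,P[...,1]+.215)<.1
near[150:]=0
def cont(m): return max(cv2.findContours(m.astype(np.uint8),0,cv2.CHAIN_APPROX_NONE)[0],key=cv2.contourArea)[:,0].astype(float)
def fit(Q,tol=.0012):
    Q=Q[:,:2]
    for _ in range(12):
        A=np.c_[2*Q,np.ones(len(Q))];q=np.linalg.lstsq(A,(Q**2).sum(1),rcond=None)[0];R=np.sqrt(q[2]+q[0]**2+q[1]**2);e=abs(np.hypot(*(Q-q[:2]).T)-R);Q=Q[e<max(tol,np.percentile(e,90))]
    return q[:2].round(5),R.round(5),len(Q)
blue=(H>95)&(H<130)&(S>100)
top=near&(Z>.035)&(Z<.08)&~blue
print('top z',np.median(Z[top&(S<60)]))
zt=.045;B=fit(onz(c,cont(top),zt));print('base',B)
br=near&(H>12)&(H<32)&(S>110)&(Z>.052)&(Z<.08);zr=np.median(Z[br]);print('rim z pct',np.percentile(Z[br],[10,30,50,70,90]))
zz=np.percentile(Z[br],80)
cup=near&(Z>.052)&(Z<.08);k=cont(cup);print('cup outer',fit(onz(c,k,zr)),zr)
# inner mouth edge: height profile vs radius
C=fit(onz(c,k,zr))[0];rad=np.hypot(P[...,0]-C[0],P[...,1]-C[1])
for a in np.arange(.012,.045,.003):
    m=near&(rad>a)&(rad<a+.003);print(round(a,3),np.median(Z[m]).round(4),end=' | ')
print()
up=near&(rad>.045)
for nm,m in dict(yel=up&(H>22)&(H<33)&(S>120)&(Z<.055),green=up&(H>45)&(H<85)&(S>100)&(Z<.055)&(Z>.035)).items():
    q=onz(c,px(m),.045).mean(0)[:2]-B[0];print(nm,m.sum(),px(m).mean(0),np.hypot(*q),np.degrees(np.arctan2(q[1],q[0])))
m=up.copy();m[:,:245]=0;m[:,270:]=0;m[60:]=0;m&=(V>225)&(S<25)&(Z>.035)&(Z<.055)
q=onz(c,px(m),.045).mean(0)[:2]-B[0];print('white',m.sum(),px(m).mean(0),np.hypot(*q),np.degrees(np.arctan2(q[1],q[0])))
b=near|True
m=blue&(np.hypot(P[...,0]-.525,P[...,1]+.215)<.16)&(Z>.03);m[150:,230:]&=True
# held cone in tool frame
R=np.asarray(s['ee_rot']);T=(P-s['tcp_pos'])@R
red=((H<8)|(H>172))&(S>150)&(d<.25)&(d>.05);red[:150]=0;red[240:]=0;red[:,:235]=0;red[:,275:]=0
q=T[red];print('red y hist',np.histogram(q[:,1],bins=np.arange(-.04,.02,.004)))
pt=red&(T[...,1]>-.012);q=T[pt];print('pointer tool',q.mean(0),q.min(0),q.max(0))
fl=(d<.25)&(d>.05)&(S<60)&(T[...,1]>-.01)&(T[...,1]<.02);fl[240:]=0;fl[:180]=0
q=T[fl];print('flange tool y',np.median(q[:,1]),len(q),q.min(0),q.max(0))
E
python3 m3.py w5
```

```text
top z 0.0458337710445878
base (array([ 0.52494, -0.21557]), np.float64(0.07908), 320)
rim z pct [0.05667959 0.06425958 0.06587254 0.06652449 0.06724633]
cup outer (array([ 0.52765, -0.21461]), np.float64(0.03624), 159) 0.06587253899128354
0.012 0.0049 | 0.015 0.0386 | 0.018 0.0469 | 0.021 0.4616 | 0.024 0.0615 | 0.027 0.0663 | 0.03 0.0665 | 0.033 0.0665 | 0.036 0.0656 | 0.039 0.0195 | 0.042 0.0375 | 
yel 101 [237.41584158  47.41584158] 0.06455990856070883 3.3941387487409456
green 76 [277.46052632  47.47368421] 0.06491467648265464 -46.12699798811773
white 88 [257.5  42.5] 0.06486132189827995 -21.436099110342134
red y hist (array([  0,   7, 629,  65,  66,  73,  60,  60,  47, 131, 380,   8,   0,
         0]), array([-4.00000000e-02, -3.60000000e-02, -3.20000000e-02, -2.80000000e-02,
       -2.40000000e-02, -2.00000000e-02, -1.60000000e-02, -1.20000000e-02,
       -8.00000000e-03, -4.00000000e-03, -3.46944695e-17,  4.00000000e-03,
        8.00000000e-03,  1.20000000e-02,  1.60000000e-02]))
pointer tool [-0.03293249 -0.00099732  0.00016053] [-0.04734898 -0.01198323 -0.00848987] [-0.00883654  0.00448714  0.00901296]
flange tool y 0.0056778710350409035 1443 [-0.02665558 -0.00987341 -0.02695434] [0.00619093 0.01477096 0.02686896]
```

```bash
python3 -c "
from h import *
from station import *
s=sense();print(inc(s,[.528,-.2148,.125],-22))"
```

```text
(array([-0.0975,  0.174 ,  0.0062]), array([-0.0002,  0.0181,  0.0027]))
```

>>> move_arm:
  increments: "1 -0.03 0.04 0.002 0 0.018 0;1 -0.06 0.08 0.004 0 0.018 0;1 -0.09 0.11 0.006 0 0.018 0;1 -0.0975 0.145 0.006 0 0.018 0;1 -0.0975 0.165 0.006 0 0.018 0;1 -0.0975 0.174 0.006 0 0.018 0;1 -0.0975 0.174 0.006 0 0.018 0;1 -0.0975 0.174 0.006 0 0.018 0"

```text
time_s: 6.3
tcp_pos: [0.5298, -0.2149, 0.1276]
ee_rot: [[-0.928, 0.002, -0.373], [0.373, -0.001, -0.928], [-0.002, -1.0, -0.0]]
wrist_force: [1.0, -0.3, -3.7]
gripper_width: 0.159
```

```bash
python3 - <<'E'
from h import *
from station import *
import numpy as np
F=[];T=[]
for i in range(8):
    capture('top');s=sense();F.append(s['wrist_force']);T.append(s['tcp_pos'])
F=np.array(F);T=np.array(T);print(F.mean(0),F.std(0));print(T.mean(0),T.std(0));print(T[:,2]);
s['tcp_pos']=T.mean(0);print(yawof(s),inc(s,[.528,-.2148,.085],-22))
p,d=capture('scene');cv2.imwrite('pics/s2.png',cv2.resize(p[150:300,80:280],None,fx=4,fy=4)[:,:,::-1])
E
python3 w.py w6
```

```text
[-0.20601932 -0.09180202 -3.59979934] [0.49966926 0.49739829 0.23924969]
[ 0.5294115  -0.21512853  0.12788133] [4.14447995e-04 7.07276270e-05 4.03917553e-04]
[0.128149   0.12834333 0.12830647 0.12813219 0.12788313 0.12765317
 0.12741214 0.12717124]
-21.99114960206472 (array([0.0015, 0.0429, 0.0002]), array([ 0.0003,  0.0002, -0.0011]))
[ 0.52878607 -0.21519229  0.12698784] -21.992676399326847 [ 0.58255296  0.0176861  -3.13175076] 6.75
```

View pics/s2.png

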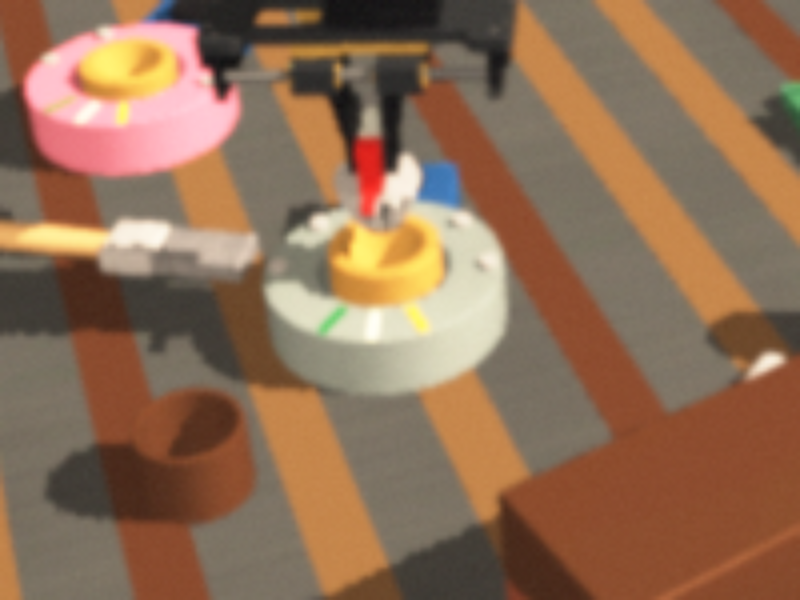

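View pics/w6.png

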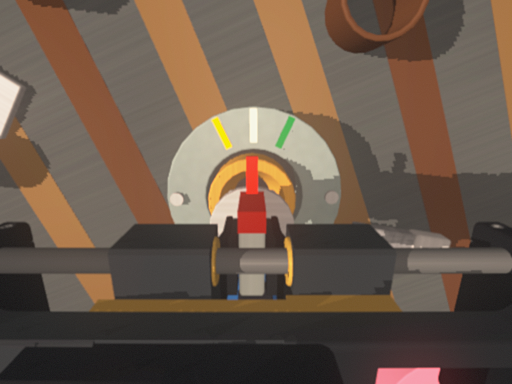

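The pointer (252,165) lies in line with the white mark (253,125), and the cup is directly under the cone. The weight reading is about 3.6 N. A quick alignment check from this view follows.

```bash
cat > m4.py <<'E'
import numpy as np,cv2,sys
from h import *
z=np.load(sys.argv[1]+'.npz',allow_pickle=True);p,d,s,c=z['p'],z['d'],z['s'].item(),z['c'].item()
zr=float(sys.argv[2])
hsv=cv2.cvtColor(p,cv2.COLOR_RGB2HSV);H,S,V=[hsv[...,i].astype(int) for i in range(3)]
G=np.stack(np.meshgrid(np.arange(512),np.arange(384)),-1).reshape(-1,2)
P=withd(c,G,d.ravel()).reshape(384,512,3);R=np.asarray(s['ee_rot'])
# brass: for each column topmost brass pixel = outer rim edge
br=(H>12)&(H<32)&(S>110)&(P[...,2]>.05)&(P[...,2]<.085);br[:100]=0
br[:, :195]=0;br[:,310:]=0
k=[]
for v in range(100,215):
    u=np.nonzero(br[v])[0]
    if len(u)>1:k+= [(u[0]-.5,v),(u[-1]+.5,v)]
for u in range(195,310):
    v=np.nonzero(br[:,u])[0]
    if len(v):k.append((u,v[0]-.5))
Q=onz(c,np.array(k,float),zr)[:,:2]
for _ in range(15):
    A=np.c_[2*Q,np.ones(len(Q))];q=np.linalg.lstsq(A,(Q**2).sum(1),rcond=None)[0];Rr=np.sqrt(q[2]+q[0]**2+q[1]**2);e=abs(np.hypot(*(Q-q[:2]).T)-Rr);Q=Q[e<max(.0008,np.percentile(e,92))]
print('rimz',np.percentile(P[...,2][br],[20,50,80]),'cup',q[:2],Rr,len(Q),'in tool',R.T@(np.r_[q[:2],zr]-s['tcp_pos']))
E
python3 m4.py w6 .0655
```

```text
rimz [0.06206613 0.06606988 0.06676099] cup [ 0.53013814 -0.21582987] 0.036029364623408756 158 in tool [-1.44535333e-03  6.14889506e-02  9.76732752e-05]
```

```bash
python3 w.py w7;  python3 m4.py w7 .0655; python3 m3.py w7 | tail -3; python3 -c "
from station import *;from h import *
s=sense();print(s['tcp_pos'],yawof(s))"
```

```text
[ 0.52874219 -0.21520413  0.12685547] -21.994320899951322 [ 0.90470325 -0.62091478 -3.29512017] 6.8
rimz [0.06246457 0.06607063 0.06682578] cup [ 0.52982515 -0.21567983] 0.03625920645667248 167 in tool [-1.15255258e-03  6.13560288e-02  4.36399047e-05]
top z 0.04582996480701211
base (array([ 0.52545, -0.21608]), np.float64(0.07872), 152)
[ 0.52870552 -0.21518483  0.1267152 ] -21.991778284850696
  return _methods._mean(a, axis=axis, dtype=dtype,
  ret = ret.dtype.type(ret / rcount)
Traceback (most recent call last):
  File "m3.py", line 20, in <module>
    br=near&(H>12)&(H<32)&(S>110)&(Z>.052)&(Z<.08);zr=np.median(Z[br]);print('rim z pct',np.percentile(Z[br],[10,30,50,70,90]))
                                                                                         ~~~~~~~~~~~~~^^^^^^^^^^^^^^^^^^^^^^^^
IndexError: index -1 is out of bounds for axis 0 with size 0
```

>>> move_arm:
  increments: "1 -0.001 0.01 0 0 0 0;1 -0.001 0.02 0 0 0 0;1 -0.001 0.03 0 0 0 0;1 -0.001 0.035 0 0 0 0;1 -0.001 0.038 0 0 0 0;1 -0.001 0.038 0 0 0 0;1 -0.001 0.038 0 0 0 0;1 -0.001 0.038 0 0 0 0"

```text
time_s: 7.65
tcp_pos: [0.53, -0.2156, 0.0891]
ee_rot: [[-0.927, 0.001, -0.374], [0.374, -0.0, -0.927], [-0.001, -1.0, -0.0]]
wrist_force: [0.2, 0.5, -3.3]
gripper_width: 0.157
```

```bash
cat > f.py <<'E'
from h import *
from station import *
import numpy as np,sys
F=[];T=[];M=[]
for i in range(int(sys.argv[1]) if len(sys.argv)>1 else 5):
    s=sense();F.append(s['wrist_force']);T.append(s['tcp_pos']);M.append(s['moment']);capture('top')
s=sense();F.append(s['wrist_force']);T.append(s['tcp_pos']);M.append(s['moment'])
F=np.array(F);T=np.array(T)
print('t',s['time_s'],'F',F.mean(0).round(2),'Fz',F[:,2].round(1),'M',np.mean(M,0).round(3));print('tcp',T.mean(0).round(4),T[-1].round(4),'yaw',yawof(s).round(2),'tilt',s['ee_rot'][2].round(4),'w',s['gripper_width'])
E
python3 f.py
```

```text
t 7.9 F [ 0.05  0.36 -3.97] Fz [-3.3 -4.1 -4.3 -3.6 -4.3 -4.2] M [ 0.002  0.005 -0.014]
tcp [ 0.5299 -0.2156  0.089 ] [ 0.5297 -0.2156  0.0888] yaw -21.99 tilt [-4.e-04 -1.e+00 -1.e-04] w 0.1573331991694456
```

>>> move_arm:
  increments: "1 0 0.001 0 0 0 0;1 0 0.002 0 0 0 0;1 0 0.003 0 0 0 0;1 0 0.004 0 0 0 0;1 0 0.004 0 0 0 0;1 0 0.005 0 0 0 0;1 0 0.005 0 0 0 0;1 0 0.005 0 0 0 0"

```text
time_s: 8.7
tcp_pos: [0.5294, -0.2155, 0.0834]
ee_rot: [[-0.927, -0.001, -0.374], [0.374, 0.0, -0.927], [0.001, -1.0, 0.0]]
wrist_force: [-0.8, -0.1, -3.6]
gripper_width: 0.158
```

```bash
python3 f.py 3
```

```text
t 8.85 F [-0.67  0.14 -3.88] Fz [-3.6 -4.3 -3.5 -4.1] M [ 0.056  0.164 -0.022]
tcp [ 0.5295 -0.2155  0.0835] [ 0.5295 -0.2155  0.0835] yaw -21.99 tilt [ 3.e-04 -1.e+00  1.e-04] w 0.1585207125208491
```

>>> move_arm:
  increments: "1 0 0.0005 0 0 0 0;1 0 0.001 0 0 0 0;1 0 0.001 0 0 0 0;1 0 0.001 0 0 0 0"

```text
time_s: 9.25
tcp_pos: [0.5293, -0.2154, 0.0824]
ee_rot: [[-0.927, -0.001, -0.375], [0.375, 0.0, -0.927], [0.001, -1.0, 0.0]]
wrist_force: [-1.3, 1.2, -3.7]
gripper_width: 0.161
```

```bash
python3 f.py 3
```

```text
t 9.4 F [-1.75  0.52 -2.93] Fz [-3.7 -2.3 -3.  -2.7] M [0.231 0.509 0.011]
tcp [ 0.5293 -0.2155  0.0824] [ 0.5293 -0.2155  0.0824] yaw -22.0 tilt [ 8.e-04 -1.e+00  1.e-04] w 0.15670360194998934
```

>>> move_arm:
  increments: "1 0.0005 0 0 0 0 0;1 0.001 0 0 0 0 0;1 0.001 0 0 0 0 0;1 0.001 0.0005 0 0 0 0;1 0.001 0.0005 0 0 0 0;1 0.001 0.0005 0 0 0 0"

```text
time_s: 10.0
tcp_pos: [0.5289, -0.2152, 0.0821]
ee_rot: [[-0.927, 0.0, -0.374], [0.374, -0.0, -0.927], [-0.0, -1.0, -0.0]]
wrist_force: [-0.1, 0.7, -3.4]
gripper_width: 0.158
```

```bash
python3 f.py 3
```

```text
t 10.15 F [-0.2   0.15 -3.05] Fz [-3.4 -3.1 -2.7 -2.9] M [ 0.033  0.096 -0.004]
tcp [ 0.5289 -0.2152  0.0821] [ 0.5289 -0.2152  0.0821] yaw -21.98 tilt [-4.e-04 -1.e+00 -1.e-04] w 0.15575100900854474
```

>>> move_arm:
  increments: "1 0 0.0005 0 0 0 0;1 0 0.001 0 0 0 0;1 0 0.001 0 0 0 0;1 0 0.001 0 0 0 0"

```text
time_s: 10.55
tcp_pos: [0.5285, -0.2151, 0.081]
ee_rot: [[-0.927, -0.0, -0.375], [0.375, 0.0, -0.927], [0.0, -1.0, 0.0]]
wrist_force: [-0.5, 0.5, -3.7]
gripper_width: 0.156
```

```bash
python3 f.py 3
```

```text
t 10.7 F [-1.62  0.44 -2.92] Fz [-3.7 -2.5 -2.  -3.5] M [ 0.127  0.327 -0.009]
tcp [ 0.5286 -0.2151  0.081 ] [ 0.5286 -0.2151  0.081 ] yaw -21.99 tilt [ 4.e-04 -1.e+00  1.e-04] w 0.16021691508789604
```

>>> move_arm:
  increments: "1 0.0005 0 0 0 0 0;1 0.0008 0 0 0 0 0;1 0.0008 0.0005 0 0 0 0;1 0.0008 0.001 0 0 0 0;1 0.0008 0.001 0 0 0 0;1 0.0008 0.001 0 0 0 0"

```text
time_s: 11.3
tcp_pos: [0.5285, -0.215, 0.0808]
ee_rot: [[-0.927, 0.001, -0.374], [0.374, -0.0, -0.927], [-0.001, -1.0, 0.0]]
wrist_force: [-0.8, 0.1, 1.8]
gripper_width: 0.161
```

```bash
python3 f.py 3
```

```text
t 11.45 F [-0.82  0.49  2.5 ] Fz [1.8 2.8 2.4 3.1] M [ 0.084  0.324 -0.002]
tcp [ 0.5285 -0.215   0.0807] [ 0.5285 -0.215   0.0807] yaw -21.97 tilt [-0.0013 -1.      0.    ] w 0.15412554863518493
```

>>> move_arm:
  increments: "1 0 0.0005 0 0 0 0;1 0 0.001 0 0 0 0;1 0 0.001 0 0 0 0;1 0 0.001 0 0 0 0"

```text
time_s: 11.85
tcp_pos: [0.5286, -0.2151, 0.0801]
ee_rot: [[-0.927, 0.001, -0.374], [0.374, -0.001, -0.927], [-0.002, -1.0, 0.0]]
wrist_force: [-2.3, 0.3, 6.8]
gripper_width: 0.157
```

```bash
python3 f.py 3
```

```text
t 12.0 F [-1.98  0.66  6.66] Fz [6.8 6.3 6.6 6.8] M [ 0.251  0.6   -0.014]
tcp [ 0.5286 -0.2151  0.0802] [ 0.5286 -0.2151  0.0802] yaw -21.96 tilt [-1.6e-03 -1.0e+00  1.0e-04] w 0.15776079457085643
```

>>> move_arm:
  increments: "1 0 0.0005 0 0 0 0;1 0 0.001 0 0 0 0;1 0 0.001 0 0 0 0;1 0 0.001 0 0 0 0"

```text
time_s: 12.4
tcp_pos: [0.5287, -0.2151, 0.0797]
ee_rot: [[-0.928, 0.002, -0.374], [0.374, -0.001, -0.928], [-0.002, -1.0, 0.0]]
wrist_force: [-2.1, 1.5, 9.3]
gripper_width: 0.157
```

```bash
python3 f.py 4; python3 w.py w8
```

```text
t 12.6 F [-2.36  1.03  9.33] Fz [9.3 9.  9.9 9.8 8.5] M [ 0.382  0.848 -0.016]
tcp [ 0.5287 -0.2151  0.0797] [ 0.5287 -0.2151  0.0797] yaw -21.95 tilt [-2.e-03 -1.e+00  2.e-04] w 0.15797977934928967
[ 0.52867524 -0.21513053  0.07971943] -21.94759354382863 [-2.9779062   0.78050522  8.54424628] 12.6
```

View pics/w8.png

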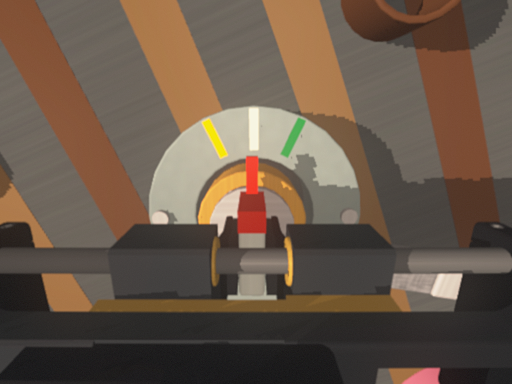

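The cone is down in the cup, with the pointer (252,175) in line with the white mark (253,130). Pressing a little firmer for the 12 N seating.

>>> move_arm:
  increments: "1 0.0003 0.0002 0 0 0 0;1 0.0006 0.0004 0 0 0 0;1 0.0006 0.0004 0 0 0 0;1 0.0006 0.0004 0 0 0 0"

```text
time_s: 13.05
tcp_pos: [0.5286, -0.215, 0.0796]
ee_rot: [[-0.928, 0.003, -0.374], [0.374, -0.001, -0.928], [-0.003, -1.0, 0.0]]
wrist_force: [-2.2, 0.9, 9.5]
gripper_width: 0.16
```

```bash
python3 f.py 4; python3 m4.py w8 .064;python3 m3.py w8 2>/dev/null| head -2
```

```text
t 13.25 F [-1.81  0.81 10.18] Fz [ 9.5 10.5 10.3 10.4 10.3] M [ 0.258  0.698 -0.026]
tcp [ 0.5286 -0.2151  0.0796] [ 0.5286 -0.2151  0.0796] yaw -21.94 tilt [-3.1e-03 -1.0e+00  2.0e-04] w 0.1527373249414768
rimz [0.06455323 0.06535295 0.06596456] cup [ 0.53106058 -0.21629204] 0.035417854930879934 182 in tool [-0.00261541  0.01572468  0.00018248]
top z 0.04581562087762081
base (array([ 0.52589, -0.21626]), np.float64(0.07838), 171)
```

>>> move_arm:
  increments: "1 0 0.0002 0 0 0 0;1 0 0.0002 0 0 0 0;1 0 0.0002 0 0 0 0;1 0 0.0002 0 0 0 0;1 0 0.0002 0 0 0 0"

```text
time_s: 13.75
tcp_pos: [0.5286, -0.2151, 0.0795]
ee_rot: [[-0.928, 0.003, -0.374], [0.374, -0.001, -0.928], [-0.003, -1.0, 0.0]]
wrist_force: [-1.8, 0.9, 10.8]
gripper_width: 0.161
```

```bash
python3 f.py 4
```

```text
t 13.95 F [-2.24  0.66 10.45] Fz [10.8 10.8 10.5 10.3  9.9] M [ 0.314  0.784 -0.016]
tcp [ 0.5286 -0.2151  0.0795] [ 0.5286 -0.2151  0.0795] yaw -21.94 tilt [-3.1e-03 -1.0e+00  2.0e-04] w 0.15774632492449575
```

>>> move_arm:
  increments: "1 0 -0.0002 0 0 0 0;1 0 -0.0004 0 0 0 0;1 0 -0.0004 0 0 0 0;1 0 -0.0004 0 0 -0.04 0;1 0 -0.0004 0 0 -0.08 0;1 0 -0.0004 0 0 -0.12 0;1 0 -0.0004 0 0 -0.15 0;1 0 -0.0004 0 0 -0.15 0"

```text
time_s: 14.75
tcp_pos: [0.5286, -0.215, 0.0797]
ee_rot: [[-0.973, 0.003, -0.231], [0.231, -0.001, -0.973], [-0.003, -1.0, 0.0]]
wrist_force: [-1.9, 0.5, 9.1]
gripper_width: 0.155
```

```bash
python3 f.py 2
```

```text
t 14.85 F [-1.74  0.8   9.04] Fz [9.1 9.  9.1] M [ 0.278  0.601 -0.091]
tcp [ 0.5286 -0.215   0.0797] [ 0.5286 -0.215   0.0797] yaw -13.37 tilt [-3.1e-03 -1.0e+00  4.0e-04] w 0.15948025680598568
```

>>> move_arm:
  increments: "1 0 0 0 0 -0.05 0;1 0 0 0 0 -0.1 0;1 0 0 0 0 -0.15 0;1 0 0 0 0 -0.2 0;1 0 0 0 0 -0.25 0;1 0 0 0 0 -0.29 0;1 0 0 0 0 -0.292 0;1 0 0 0 0 -0.292 0"

```text
time_s: 15.65
tcp_pos: [0.5286, -0.215, 0.0797]
ee_rot: [[-0.998, 0.003, 0.059], [-0.059, -0.001, -0.998], [-0.003, -1.0, 0.001]]
wrist_force: [-1.8, 0.7, 8.9]
gripper_width: 0.155
```

```bash
python3 f.py 3; python3 w.py w9
```

```text
t 15.8 F [-1.96  1.28  9.07] Fz [ 8.9 10.   8.8  8.7] M [ 0.272  0.601 -0.091]
tcp [ 0.5286 -0.215   0.0797] [ 0.5286 -0.215   0.0797] yaw 3.36 tilt [-0.0027 -1.      0.0013] w 0.15909059916589285
[ 0.52856707 -0.21497892  0.07965527] 3.3619425820386937 [-2.322636    1.09842628  8.65566381] 15.8
```

View pics/w9.png

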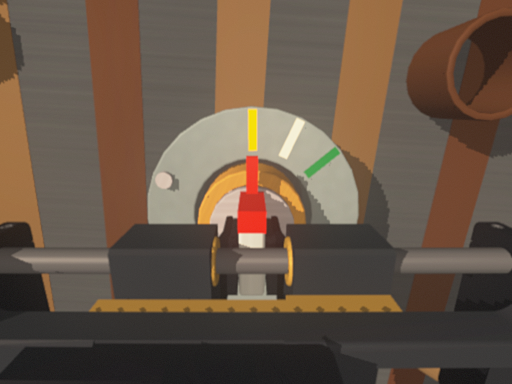

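The pointer (252,175) points straight at the yellow mark (252,130), still pressing with 9 N. Now to green.

>>> move_arm:
  increments: "1 0 0 0 0 0.03 0;1 0 0 0 0 0.09 0;1 0 0 0 0 0.15 0;1 0 0 0 0 0.21 0;1 0 0 0 0 0.27 0;1 0 0 0 0 0.33 0;1 0 0 0 0 0.39 0;1 0 0 0 0 0.44 0"

```text
time_s: 16.65
tcp_pos: [0.5286, -0.215, 0.0796]
ee_rot: [[-0.928, 0.003, -0.373], [0.373, -0.001, -0.928], [-0.003, -1.0, 0.0]]
wrist_force: [-1.1, 1.0, 9.5]
gripper_width: 0.157
```

```bash
python3 f.py 1
```

```text
t 16.7 F [-1.56  0.71  8.96] Fz [9.5 8.4] M [0.266 0.613 0.076]
tcp [ 0.5286 -0.215   0.0796] [ 0.5286 -0.215   0.0797] yaw -22.01 tilt [-3.e-03 -1.e+00  2.e-04] w 0.15732946643325765
```

>>> move_arm:
  increments: "1 0 0 0 0 0.06 0;1 0 0 0 0 0.12 0;1 0 0 0 0 0.18 0;1 0 0 0 0 0.24 0;1 0 0 0 0 0.3 0;1 0 0 0 0 0.36 0;1 0 0 0 0 0.42 0;1 0 0 0 0 0.445 0"

```text
time_s: 17.5
tcp_pos: [0.5286, -0.2151, 0.0797]
ee_rot: [[-0.677, 0.003, -0.736], [0.736, -0.001, -0.677], [-0.003, -1.0, -0.001]]
wrist_force: [-2.1, -0.0, 9.5]
gripper_width: 0.163
```

```bash
python3 f.py 4; python3 w.py w10
```

```text
t 17.7 F [-2.11  0.61  9.22] Fz [9.5 9.4 9.  9.4 8.8] M [0.231 0.616 0.071]
tcp [ 0.5286 -0.2151  0.0796] [ 0.5286 -0.2151  0.0797] yaw -47.3 tilt [-0.0029 -1.     -0.0012] w 0.15748707379083823
[ 0.52859492 -0.21507316  0.07966325] -47.299353561380336 [-1.66194196  1.54631473  8.75522032] 17.7
```

View pics/w10.png

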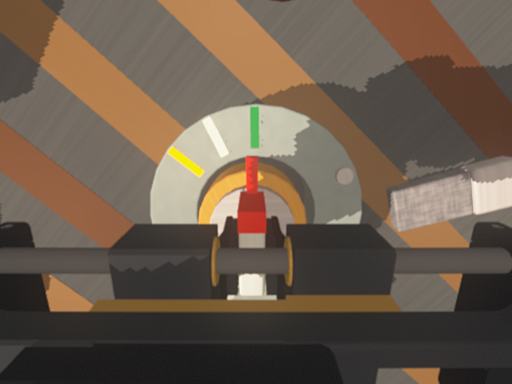

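The pointer (252,175) points at the green mark (255,128), 9.2 N. Back to white.

>>> move_arm:
  increments: "1 0 0 0 0 -0.05 0;1 0 0 0 0 -0.11 0;1 0 0 0 0 -0.17 0;1 0 0 0 0 -0.23 0;1 0 0 0 0 -0.29 0;1 0 0 0 0 -0.35 0;1 0 0 0 0 -0.41 0;1 0 0 0 0 -0.442 0"

```text
time_s: 18.55
tcp_pos: [0.5285, -0.215, 0.0796]
ee_rot: [[-0.928, 0.003, -0.373], [0.373, -0.001, -0.928], [-0.003, -1.0, 0.0]]
wrist_force: [-2.7, 0.7, 8.8]
gripper_width: 0.157
```

```bash
python3 f.py 4; python3 w.py w11
```

```text
t 18.75 F [-2.32  0.66  8.99] Fz [8.8 9.7 9.3 8.6 8.5] M [ 0.225  0.651 -0.084]
tcp [ 0.5285 -0.215   0.0796] [ 0.5285 -0.2151  0.0796] yaw -22.02 tilt [-3.e-03 -1.e+00  1.e-04] w 0.1568966060254229
[ 0.5285316  -0.21505012  0.07962686] -22.018915668780895 [-1.90398567  0.96108862  8.53678878] 18.75
```

View pics/w11.png

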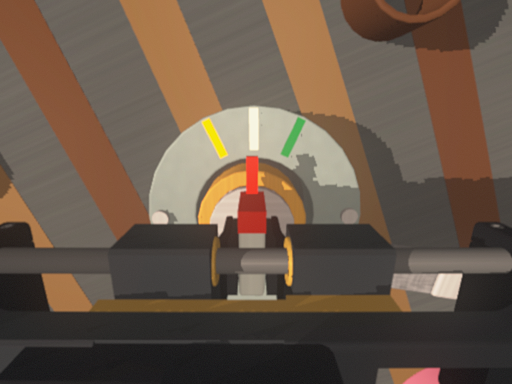

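The pointer is back at white: tip (252,160), mark (253,130). I'll unload before opening.

>>> move_arm:
  increments: "1 0 -0.0005 0 0 0 0;1 0 -0.001 0 0 0 0;1 0 -0.0015 0 0 0 0;1 0 -0.0018 0 0 0 0;1 0 -0.0018 0 0 0 0;1 0 -0.0018 0 0 0 0"

```text
time_s: 19.4
tcp_pos: [0.5283, -0.2149, 0.0802]
ee_rot: [[-0.927, 0.002, -0.375], [0.375, -0.001, -0.927], [-0.002, -1.0, -0.0]]
wrist_force: [0.0, -1.0, 5.5]
gripper_width: 0.157
```

```bash
python3 f.py 3
```

```text
t 19.55 F [-0.04 -0.63  5.76] Fz [5.5 5.6 5.5 6.4] M [-0.213 -0.033 -0.071]
tcp [ 0.5283 -0.2149  0.0802] [ 0.5283 -0.2149  0.0802] yaw -22.03 tilt [-2.1e-03 -1.0e+00 -1.0e-04] w 0.1546677094999731
```

>>> move_arm:
  increments: "1 0 -0.0004 0 0 0 0;1 0 -0.0008 0 0 0 0;1 0 -0.0008 0 0 0 0;1 0 -0.0008 0 0 0 0"

```text
time_s: 19.95
tcp_pos: [0.5281, -0.2148, 0.0806]
ee_rot: [[-0.927, 0.001, -0.375], [0.375, -0.0, -0.927], [-0.001, -1.0, -0.0]]
wrist_force: [2.6, -1.5, 3.3]
gripper_width: 0.156
```

```bash
python3 f.py 3
```

```text
t 20.1 F [ 2.34 -1.19  3.25] Fz [3.3 3.3 2.8 3.7] M [-0.468 -0.629 -0.05 ]
tcp [ 0.5281 -0.2148  0.0806] [ 0.528  -0.2147  0.0806] yaw -22.04 tilt [-1.3e-03 -1.0e+00 -2.0e-04] w 0.15967847645283326
```

>>> move_arm:
  increments: "1 -0.0004 -0.0002 0 0 0 0;1 -0.0007 -0.0003 0 0 0 0;1 -0.0007 -0.0003 0 0 0 0"

```text
time_s: 20.4
tcp_pos: [0.5281, -0.2148, 0.0806]
ee_rot: [[-0.927, -0.0, -0.375], [0.375, 0.0, -0.927], [0.0, -1.0, -0.0]]
wrist_force: [2.6, -0.9, 1.6]
gripper_width: 0.161
```

```bash
python3 f.py 3
```

```text
t 20.55 F [ 2.39 -1.1   1.57] Fz [1.6 1.4 1.7 1.6] M [-0.309 -0.72  -0.023]
tcp [ 0.5281 -0.2148  0.0806] [ 0.5281 -0.2148  0.0806] yaw -22.05 tilt [ 1.e-04 -1.e+00 -1.e-04] w 0.16102960686734816
```

>>> move_arm:
  increments: "1 -0.0004 0 0 0 0 0;1 -0.0008 0 0 0 0 0;1 -0.0008 0 0 0 0 0"

```text
time_s: 20.85
tcp_pos: [0.5283, -0.215, 0.0806]
ee_rot: [[-0.927, -0.001, -0.376], [0.376, 0.0, -0.927], [0.001, -1.0, 0.0]]
wrist_force: [0.7, 0.3, 2.6]
gripper_width: 0.159
```

```bash
python3 f.py 3
```

```text
t 21.0 F [0.61 0.52 2.55] Fz [2.6 2.8 2.3 2.5] M [ 0.112 -0.253 -0.026]
tcp [ 0.5283 -0.215   0.0806] [ 0.5283 -0.215   0.0806] yaw -22.06 tilt [ 1.2e-03 -1.0e+00  1.0e-04] w 0.15600604499223322
```

>>> move_arm:
  increments: "0.6 0 0 0 0 0 0;0.4 0 0 0 0 0 0;0.2 0 0 0 0 0 0;0 0 0 0 0 0 0;0 0 0 0 0 0 0;0 0 0 0 0 0 0"

```text
time_s: 21.6
tcp_pos: [0.5287, -0.2152, 0.0806]
ee_rot: [[-0.927, -0.0, -0.375], [0.375, 0.0, -0.927], [0.0, -1.0, 0.0]]
wrist_force: [0.5, -0.5, 0.2]
gripper_width: 0.484
```

```bash
python3 f.py 2; python3 w.py w12
```

```text
t 21.7 F [ 0.06 -0.12 -0.04] Fz [ 0.2 -0.9  0.6] M [-0.026 -0.007  0.004]
tcp [ 0.5287 -0.2152  0.0807] [ 0.5288 -0.2152  0.0807] yaw -22.05 tilt [ 1.e-04 -1.e+00 -0.e+00] w 0.49126175584748333
[ 0.52879564 -0.21517193  0.08072402] -22.047015269632936 [0.03513332 0.32287652 0.60846578] 21.7
```

View pics/w12.png

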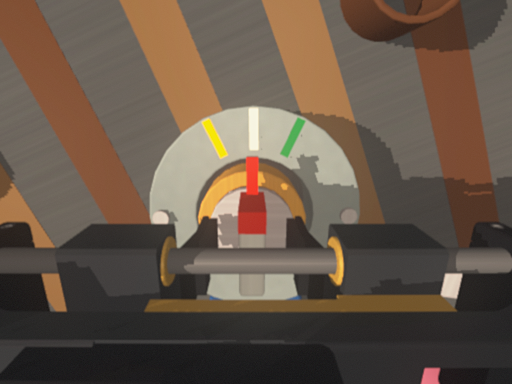

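The fingers are clear of the tab at (205,240) and (300,240). The cone didn't move, and the pointer (252,175) is still at the white mark. Retreating straight up, then back to see the whole thing.

>>> move_arm:
  increments: "0 0 -0.01 0 0 0 0;0 0 -0.03 0 0 0 0;0 0 -0.06 0 0 0 0;0 0 -0.1 0 0 0 0;0 0.03 -0.14 0 0 0 0;0 0.06 -0.18 0 0 0 0;0 0.08 -0.2 0 0 0 0;0 0.08 -0.2 0 0 0 0"

```text
time_s: 22.55
tcp_pos: [0.4545, -0.185, 0.2861]
ee_rot: [[-0.927, 0.01, -0.374], [0.374, -0.001, -0.927], [-0.01, -1.0, -0.002]]
wrist_force: [-0.0, -0.5, 1.0]
gripper_width: 0.501
```

>>> move_arm:
  increments: "0 0 0 0 0 0 0;0 0 0 0 0 0 0;0 0 0 0 0 0 0;0 0 0 0 0 0 0"

```text
time_s: 22.95
tcp_pos: [0.4548, -0.1853, 0.2794]
ee_rot: [[-0.927, -0.003, -0.376], [0.376, 0.0, -0.927], [0.003, -1.0, 0.001]]
wrist_force: [-0.2, 1.3, -0.3]
gripper_width: 0.503
```

```bash
python3 w.py w13; cat > m5.py <<'E'
import numpy as np,cv2
from h import *
z=np.load('w13.npz',allow_pickle=True);p,d,s,c=z['p'],z['d'],z['s'].item(),z['c'].item()
hsv=cv2.cvtColor(p,cv2.COLOR_RGB2HSV);H,S,V=[hsv[...,i].astype(int) for i in range(3)]
P=withd(c,np.stack(np.meshgrid(np.arange(512),np.arange(384)),-1).reshape(-1,2),d.ravel()).reshape(384,512,3);Z=P[...,2]
near=np.hypot(P[...,0]-.525,P[...,1]+.215)<.09
px=lambda m:np.c_[np.nonzero(m)[1],np.nonzero(m)[0]].astype(float)
tt=near&(Z>.104)&(Z<.12);print('tab top z',np.median(Z[tt]),'base top',np.median(Z[near&(Z>.04)&(Z<.05)]))
zt=.0377+.073;Q=onz(c,px(tt),zt);r_=cv2.minAreaRect((Q[:,:2]*1e4).astype(np.float32));print(Q.mean(0),r_)
red=near&((H<8)|(H>172))&(S>150)&(Z<.095)&(Z>.07);Q2=onz(c,px(red),.0377+.042);dd=Q2.mean(0)-np.r_[np.array(r_[0])/1e4,0];print('ptr',red.sum(),np.median(Z[red]),'dir',np.degrees(np.arctan2(dd[1],dd[0])))
br=near&(H>12)&(H<32)&(S>110)&(Z>.05)&(Z<.08);print('rim z',np.percentile(Z[br],[30,60,80]))
fl=near&(Z>.068)&(Z<.081)&(S<60);print('flange z',np.median(Z[fl]),fl.sum())
for q in tt,: 
  u,S_,vt=np.linalg.svd(Q[:,:2]-Q[:,:2].mean(0));print('tab dir',np.degrees(np.arctan2(vt[0,1],vt[0,0])))
E
python3 m5.py; python3 - <<'E'
from station import *;import cv2
for n in('top','scene'):
    p,d=capture(n)
    cv2.imwrite(f'pics/{n}9.png',p[:,:,::-1])
E
```

```text
[ 0.45476263 -0.18526879  0.27940512] -22.06089969801548 [-0.19603902  1.34914242 -0.34036172] 22.95
tab top z 0.11105386200041922 base top 0.04581476190280814
[ 0.52881742 -0.21515182  0.1107    ] ((5282.9248046875, -2145.75732421875), (134.59947204589844, 489.918212890625), 68.30791473388672)
ptr 78 0.08003420091443222 dir -22.76175862967585
rim z [0.06579619 0.06648213 0.06701386]
flange z 0.0750373401461831 960
tab dir 158.67093458188396
```

View pics/w13.png

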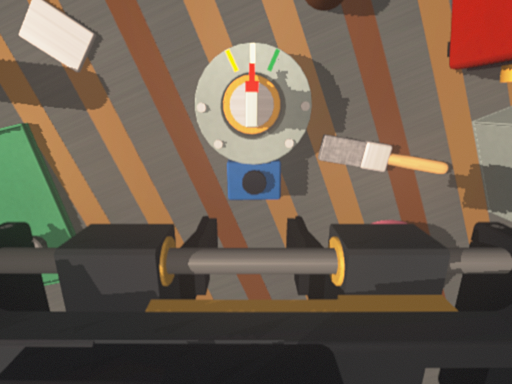

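View pics/top9.png

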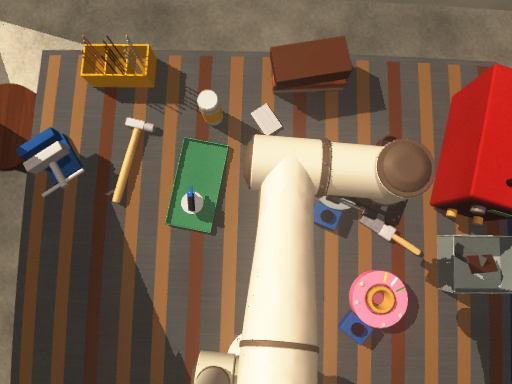

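View pics/scene9.png

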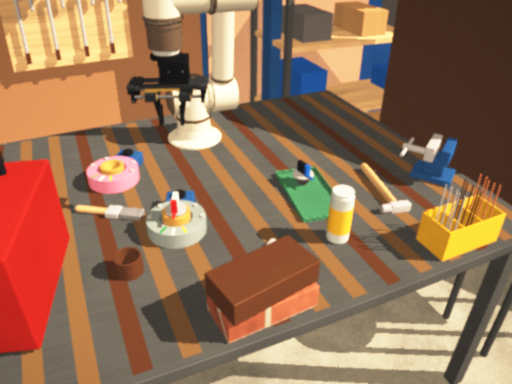

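The wrist view shows the cone seated upright in the cup at (252,104), pointer at (252,70) in line with the white mark (253,50). The flange height of 75 mm and rim height of 66.5 mm fit "fully home". The top and scene views show the spare, brush, hammer, can, pipe, plate and pink base where they were. Handing in.

```bash
python3 -c "
from station import *
print(r.finish_job(), sense()['time_s'])"
```

```text
the job is handed in; nothing more can be done
the job is handed in; nothing more can be done
```

I took the red-pointer cone from the green tray and seated it in the brass cup with the pointer at the white mark. I then rocked it to yellow and to green while pressing, brought it back to white, unloaded, let go and backed off. The job was handed in at about 23 s.

- **Pressing force:** The seating press was 10.5 to 10.8 N at the wrist, a little under the 12 N asked. With the cone's own weight of about 3.7 N, the load on the cup was about 14.3 N. I held back so that the total stayed under 15 N. While rocking, the wrist averaged about 9 N, with single readings from 8.4 to 10.0 N.
- **Rocking:** The tool pointed to +3.4° at yellow and −47.3° at green. The wrist pictures show the pointer on each mark, and the drag torque was only about 0.08 N m, so it turns freely.
- **Final seat:** The flange top sits 8.5 mm above the cup rim (9 mm when fully home, so they agree within measuring error). The pointer direction measured −22.8°, against −21.4° for the white mark. The cup stands about 3 mm off centre, so from the cone's own axis the mark lies at about −23°.
- **Disagreements:** Two views of the cup's position differed by about 2 mm. First contact was therefore slightly one-sided, and I corrected it by the side force, which stayed below about 3 N.
- **Everything else:** The last pictures show the spare cone, pink look-alike and other items where they were.

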